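# Rack the glazed border tile and latch the rack

### The job

Take the loose rectangular tile lying on the table and stand it on end against the little wooden easel, let go, then take it again by its top edge and stand it on end in the empty slot of the tile rack, in line with the two tiles already there. Then, with the tile released, lift the rack's steel retaining bar by its upright handle, swing it over the front cheek of the keeper and let it drop home into the notch. Leave the other tiles standing in their slots and do not disturb the lidded tub or the brush.

Things in the scene. Friction and masses are not known exactly. Their poses are not given: they have to be found in the camera images.
- tile: the loose rectangular border tile, 130 x 60 x 10 mm, about 0.15 kg, white glaze above, terracotta below; starts lying flat on the table, glaze up. Origin: centre of its underside (terracotta face). Axes: x along its 130 mm length, y along its 60 mm width, z out of the glazed face
- tile_center (a point): the middle of the loose tile's thickness, 5 mm from its origin along the tile's z
- easel: small fixed wooden easel, base 130 x 70 x 10 mm; a board 50 mm wide slopes up and away from its front at 50 degrees, with a ledge square to it at the foot. Origin: table height, in its middle; -x is its front (roughly towards the robot), z up. A tile's short edge stands on the ledge, its underside on the board. The slope's direction is (cos 50, 0, sin 50 degrees) in this frame
- easel_rest (a point): the point on the easel's slope, on its centre line and 65 mm up from the ledge corner, where the centre of the tile's underside lies when the tile stands on end there (may be up to 15 mm off); easel's axes
- easel_foot (a point): the inner corner of ledge and board on the easel, on its centre line, 32 mm above the table. From here the board runs 75 mm up the slope, so the top 55 mm of a tile standing there are free behind; the ledge stands 22 mm out from the board
- rack: fixed wooden tile rack, base 125 (x) x 230 (y) x 15 mm, with three slots along x at y = -52, 0, +52 mm, each 14 mm wide and 66 mm long between ribs 62 mm high above the table, flared above to 32 mm wide at 75 mm; a back wall 90 mm high stands behind. Origin: table height, in the middle slot; -x is its open front (roughly towards the robot), closed by the steel bar; z up. Two slots hold a tile on end
- liner: dark rubber strip 60 x 12 x 2 mm on the floor of the one empty slot; origin: the middle of its underside, 15 mm above the table; the rack's axes (x along the slot, y across it). A tile standing there has its 60 mm width along x, its thickness along y, its lower end 17 mm above the table
- loaded_a: a like tile already standing on end in one slot, 60 (x) x 10 (y) x 130 (z) mm; origin: centre of its lower end, z up. Loose
- loaded_b: a like tile already standing on end in another slot, same size and axes. Loose
- swivel (a joint): rad; turn of the steel bar about the upright axis of its post: 0 = along the rack's front, in line with the keeper notch; it grows as the bar's free end swings out to the rack's front (parked about 0.5 to 0.85; limits -0.1 and 1.0). Slight friction keeps it where it is left
- latch_bar (a joint): rad; lift of the bar about a level hinge on its post: 0 = level (its lower stop, and home in the notch), grows as the free end is lifted, up to 0.7; it falls back to 0 by its weight (about 0.25 kg)
- bar_hinge (a point): the crossing of the bar's two hinge axes, on the post at the rack's +y end, 75 mm above the table (95 mm to +y and 50 mm to the front of the rack's origin)
- bar_handle (a point): point on the bar's upright round handle (16 mm thick, its top 18 mm above this point, the bar's top face 52 mm below it). The handle stands on the free end of the bar: 215 mm along the bar from the hinge, this point 60 mm above the bar's centre line. The bar is 14 mm wide, 16 mm high
- notch (a point): middle of the keeper notch's floor, 67 mm above the table, 190 mm from the hinge along the bar. The notch, 24 mm wide, lies between steel cheeks 8 mm thick: the front one ends 23 mm above the floor, the back one 53 mm. Both really stop the bar: it must be lifted 23 mm there (0.13 rad) to pass over the front cheek; the back cheek then stops it
- tub: white lidded tub, 84 mm across, 65 mm high; a bystander; origin: centre of its underside
- brush: paint brush, 190 mm long, lying on the table; a bystander; origin on its underside
There are look-alikes about, which are no part of the job. Leave any turquoise look-alike of the easel alone.

How it is judged:
On the way, in this order (a step that is already met when the one before it is completed fails the run):
1. the tile stands on end on the easel, leaning on its slope, released (distance between tile and easel_rest below 0.015 m and angle between tile's own z axis and vertical between 0.75 and 1 rad and contact force between the fingers and tile below 0.1 N and linear speed of tile below 0.03 m/s), for 0.2 s.
2. the tile stands on end in the rack's empty slot, released (horizontal distance between tile_center and liner below 0.014 m and y of tile_center in the frame of liner between -0.009 and 0.009 m and z of tile_center in the frame of liner between 0.06 and 0.073 m and angle between the x axis of tile and the z axis of rack, either way round below 0.15 rad and angle between the z axis of tile and the y axis of rack, either way round below 0.25 rad and contact force between the fingers and tile below 0.1 N and linear speed of tile below 0.03 m/s), for 0.2 s.
3. the bar is held lifted above the keeper's front cheek, over the notch (value of joint latch_bar above 0.1 rad and value of joint swivel below 0.08 rad).
At the end, for the whole second after the job is handed in: the tile stands on end in the formerly empty slot (centre within 14 mm along it, 9 mm across, lower end on the liner, upright within 0.15 rad); the bar lies in the notch (swivel within 0.045 rad of 0, lift under 0.025 rad); the other two tiles still stand; all at rest (horizontal distance between tile_center and liner below 0.014 m and y of tile_center in the frame of liner between -0.009 and 0.009 m and z of tile_center in the frame of liner between 0.06 and 0.073 m and angle between the x axis of tile and the z axis of rack, either way round below 0.15 rad and angle between the z axis of tile and the y axis of rack, either way round below 0.25 rad and linear speed of tile below 0.03 m/s and value of joint latch_bar below 0.025 rad and value of joint swivel between -0.045 and 0.045 rad and angle between each of loaded_a, loaded_b's own z axis and vertical below 0.25 rad); the robot touches nothing.
It fails at once if the tub or the brush is pushed more than 30 mm (distance of any of tub, brush from where it was at the start of the episode above 0.03 m).
It fails at once if a tile already in the rack is shifted more than 20 mm (distance of any of loaded_a, loaded_b from where it was at the start of the episode above 0.02 m).
It also fails if it takes over 72 s, if anything falls off the work surface, if the arm or the gripper's body presses on something with over 40 N, if the wrist force passes 120 N, or if a joint passes its speed limit or range.

### The arm

A 6-joint arm with a two-finger parallel gripper is mounted at the origin on the work surface. World frame = base frame: x ahead of the robot, y to its left, z up, the work surface at z = 0. Lengths are in m, angles in rad, forces in N, time in s.
With the tool pointing down it reaches from about 0.225 to 0.875 m from the base axis. Payload 3.4 kg.
Tool frame: the origin (TCP) lies midway between the tips of the shut fingers; the grasp point (between the pads) lies 19 mm behind it; z points along the fingers, y is the line along which they close (so a half turn about z gives the same grasp; the last joint's range is limited). The gripper opens to 85 mm and grips with 20 to 120 N. Pads are 22 mm wide; open, the fingers measure 114 mm over their backs; the gripper's body (76 mm by 85 mm) begins 54 mm behind the grasp point. The pads swing forward as they close: fully open they stand 13 mm farther back than shut.
Start: joints at [1.22, 0.276, 1.505, -0, 1.361, -0.121], TCP at [0.131, 0.56, 0.231] pointing down, gripper open.
Joint ranges: [-2.89, 2.89], [-0.75, 2.08], [0.22, 2.7], [-1.18, 4.32], [0.11, 2.71], [-2.7, 2.7]. Speed limits (rad/s): [2.57, 2.57, 3.14, 3.14, 3.14, 3.14].

### API

Orientations are given as a unit quaternion [w, x, y, z].
In Python, from rig import * gives the robot as it stands.
- The arm moves only by the tool apply_moves, never from a script. Its argument "steps" is one flat list of numbers, 4 for each row, row after row: the shift along the world's x, y, z in cm, then the turn about the world's z in degrees. A call has 1 to 8 rows; each row is the pose to reach, as a shift and turn from the pose commanded when the call began; what a row does not reach only later rows make up. A row lasts 1/12 s, in which the tool goes at most 41.7 mm and 7.16 degrees, less where a joint would pass 70% of its speed; a pose out of reach is approached as far as the arm can. A call with a gripper value outside its range is refused whole. "jaw" is the closure in counts, from 0 (fully open) to 255 (shut), set as the call begins (left out, the last holds). The fingers move at their own pace and stop on an object; "newtons" is the grip in N (left out, the last holds). Time passes only in rows, so rows that repeat a pose let the fingers close. It gives the time, the measured TCP pose, the force, the opening and the grip force at its end, in the units of the state.
- get_state(): the state, without advancing time (a new reading comes with each control period).
- get_image(name): name is "side" or "top"; returns the picture (480x640x3 uint8, red, green, blue); there is no depth.
- calibration(name): a dict with "fx", "fy", "cx", "cy" (pixels), "xyz" and "rotation" of the camera in the world. Camera axes: x right, y up, looking along -z (the intrinsics and any distortion apply to the point x, -y, -z); pixel columns grow to the right and rows downward; lengths in m; the calibration is good to about 2 mm. A picture is of the moment at which its call begins. calibration takes no time and is no camera call.
- sign_off(): hands the job in; it is judged then, once.
The state is a dict: "clock": time; "qpos": joint angles; "qd": joint speeds; "effort": joint torques, N m; "position": TCP position; "ee_rot": TCP orientation; "contact_force": force on the tool from outside, world axes, zero at the start; "moment": the same for the moment, N m; "width": finger opening in m; "gripper_force": force on a finger pad.
Only numpy, scipy, OpenCV 4.12 (cv2) and the standard library are available. Lean on these libraries where they do the work, as an engineer would, in place of code of your own. Each camera call takes 0.05 s, during which the arm holds its last target. There are 200 camera calls.

## Working session

There is one attempt and no reset: what is moved stays moved. The work goes in short steps, Python scripts to look and compute and a tool call to move; the robot and the scene stay as the last step left them, time stands still between calls to the robot, and variables do not carry over. Pictures are saved under pics/ and viewed, at most 10 in all, crops included, and the job is handed in when it is done.

Besides the shell and the picture viewer there is one more tool, called after ">>>" by a JSON object that holds its "fn" and its "kwargs". apply_moves: Moves the arm, as the interface text tells. Its arguments: {"type":"object","properties":{"steps":{"type":"array","items":{"type":"number"}},"jaw":{"type":"number"},"newtons":{"type":"number"}},"required":["steps"]}

```bash
ls; mkdir -p pics
cat > h.py <<'E'
from rig import *
import numpy as np, cv2
def cam(n):
    c=calibration(n); return c,np.array(c['xyz']),np.array(c['rotation'])
def R_(r):
    r=np.array(r,float)
    if r.shape==(3,3): return r
    w,x,y,z=r.ravel()
    from scipy.spatial.transform import Rotation as S
    return S.from_quat([x,y,z,w]).as_matrix()
def ray(n,u,v):
    c,p,R=cam(n); d=np.array([(u-c['cx'])/c['fx'],-(v-c['cy'])/c['fy'],-1.]); return p,R_(R)@d
def onz(n,u,v,z):
    p,d=ray(n,u,v); return p+d*(z-p[2])/d[2]
def tri(u1,v1,u2,v2,a='side',b='top'):
    p,d=ray(a,u1,v1);q,e=ray(b,u2,v2)
    s=np.linalg.lstsq(np.c_[d,-e],q-p,rcond=None)[0]
    x,y=p+d*s[0],q+e*s[1]; return (x+y)/2,np.linalg.norm(x-y)
def proj(n,P):
    c,p,R=cam(n); k=R_(R).T@(np.array(P)-p); return c['cx']+c['fx']*k[0]/-k[2],c['cy']-c['fy']*k[1]/-k[2]
E
python3 - <<'E'
from h import *
for n in('side','top'):
    print(calibration(n)); cv2.imwrite(f'pics/{n}0.png',get_image(n)[:,:,::-1])
print(get_state())
E
```

```text
pics
{'fx': 509.44773918760734, 'fy': 509.44773918760734, 'cx': 323.5129249931937, 'cy': 228.82219749174342, 'xyz': array([ 0.01671935, -0.45221869,  0.80460565]), 'rotation': array([ 0.859399  ,  0.34969873, -0.13835076, -0.34641481])}
{'fx': 477.29232025760575, 'fy': 477.29232025760575, 'cx': 317.6889448667462, 'cy': 236.4941421065985, 'xyz': array([0.426286  , 0.01190796, 1.00127435]), 'rotation': array([-0.69772132, -0.02816163,  0.02210816,  0.71547405])}
{'clock': 0.1, 'qpos': array([ 1.21997560e+00,  2.76535100e-01,  1.50598262e+00, -6.29282854e-06,
        1.36068981e+00, -1.20985960e-01]), 'qd': array([ 0.00210158, -0.00212302, -0.00309091,  0.00126689,  0.00123273,
       -0.00013423]), 'effort': array([ 1.33960122e-03, -4.17707276e+01, -2.46402383e+01, -3.12928587e-04,
        5.67367708e-03,  3.59968396e-06]), 'position': array([0.13083685, 0.5594501 , 0.23053382]), 'ee_rot': array([-1.85723881e-04,  1.14663924e-01,  9.93404013e-01, -7.85793201e-04]), 'contact_force': array([-0.45012509,  0.5580743 , -0.52396259]), 'moment': array([ 0.01781166,  0.02312755, -0.01846273]), 'gripper_force': 0.0, 'width': 0.0854036665093378}
```

View pics/side0.png

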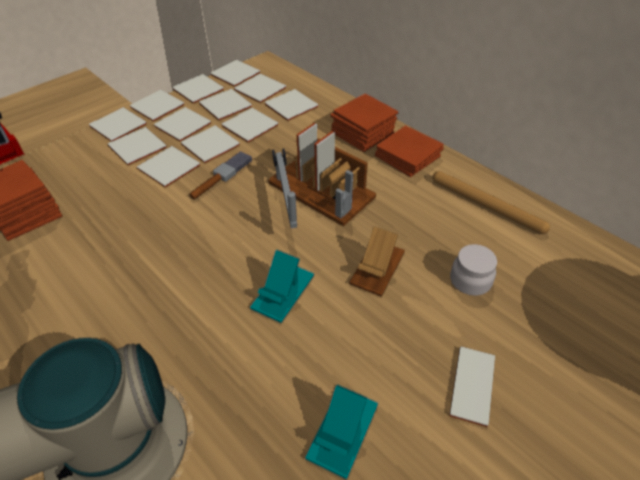

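View pics/top0.png

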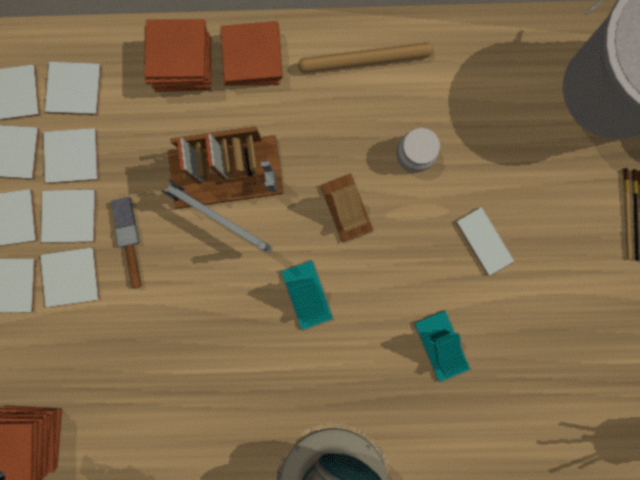

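The side view shows the loose tile at (472,385), the wooden easel at (380,262), the rack at (322,185), the bar's handle near (290,210), the tub at (474,270) and the brush at (222,175). In the top view they are the tile (485,240), easel (346,207), rack (225,165), bar from (172,187) to (268,247), keeper (268,175), tub (419,149) and brush (127,240).

- **Tile candidates:** the one at (485,240) is a 2:1 rectangle. The tiles on the left are squares, so they don't fit.
- **Easel candidates:** wooden (346,207), turquoise (307,294) and turquoise (442,345). The wooden one fits the description.
- **Empty slot:** it looks like the right-hand one, near (240,153), at the rack's -y end.

I'll confirm these in one enlarged crop.

Run:
```python
from h import *
t=cv2.imread('pics/top0.png'); s=cv2.imread('pics/side0.png')
def c(i,x,y,w,h,W,H): return cv2.resize(i[y:y+h,x:x+w],(W,H),interpolation=cv2.INTER_CUBIC)
a=np.hstack([c(t,155,120,133,100,400,300),c(t,310,165,80,60+20,300,300)[:, :],np.zeros((300,100,3),np.uint8)])
b=np.hstack([c(s,260,115,133,120,400,300),c(s,335,215,80,90,300,300),np.zeros((300,100,3),np.uint8)])
im=np.vstack([a,b]); im=np.clip(im*1.5,0,255).astype(np.uint8); cv2.imwrite('pics/c1.png',im)
# tile
for n,(x0,y0,x1,y1) in dict(top=(440,195,530,290),side=(430,330,520,440)).items():
    i=dict(top=t,side=s)[n]; h=cv2.cvtColor(i,cv2.COLOR_BGR2HSV)
    m=((h[...,1]<60)&(h[...,2]>110)).astype(np.uint8); k=np.zeros_like(m);k[y0:y1,x0:x1]=m[y0:y1,x0:x1]
    cs=max(cv2.findContours(k,0,2)[0],key=cv2.contourArea); r=cv2.minAreaRect(cs)
    M=cv2.moments(cs); u,v=M['m10']/M['m00'],M['m01']/M['m00']; print(n,u,v,onz(n,u,v,.01))
    P=np.array([onz(n,*q[0],.01)[:2] for q in cs.astype(float)])
    print(cv2.minAreaRect((P*1000).astype(np.float32)),cv2.contourArea(cs))
    globals()['c'+n]=(u,v)
print(tri(*cside,*ctop))
```

```text
top 484.97169811320754 240.75647428782833 [ 0.47930283 -0.32710608  0.01      ]
((479.7215270996094, -326.92474365234375), (131.9285430908203, 61.443023681640625), 28.464479446411133) 1802.0
side 472.8037198258805 385.5473552301807 [ 0.4751321  -0.32972274  0.01      ]
((478.8656005859375, -327.33416748046875), (130.80068969726562, 60.589805603027344), 28.488372802734375) 2527.0
(array([ 0.47934218, -0.32900582,  0.00336519]), np.float64(0.000933053450896162))
```

View pics/c1.png

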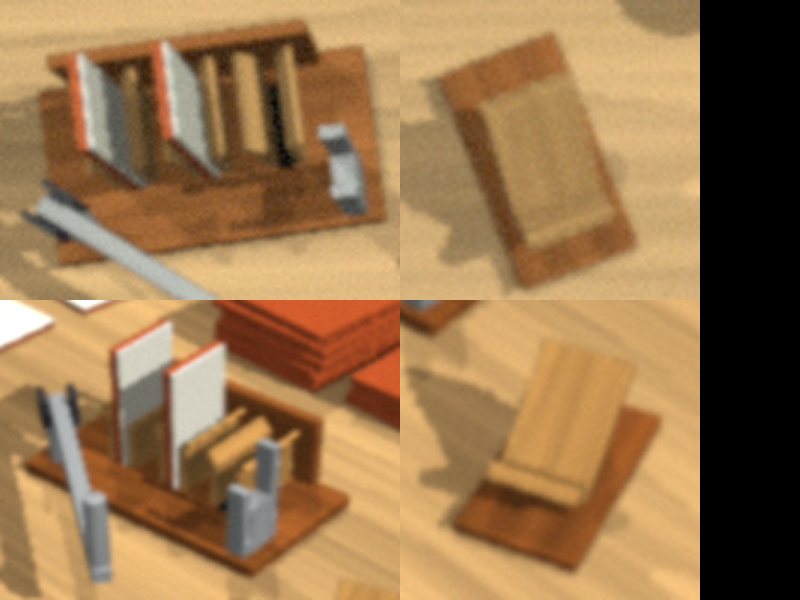

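The crop confirms the wooden easel, with its ledge at the low robot-side end, and the rack. Its two tiles stand in the left and middle slots. The right slot is empty, with the dark liner at top-view pixel (248,162), and the keeper has a low front cheek and a tall back one. Next I compute the poses.

Run:
```python
from h import *
np.set_printoptions(precision=4,suppress=True)
def rect(n,pts,z):
    P=np.array([onz(n,u,v,z)[:2] for u,v in pts]); print(n,P.tolist() and P); 
    if len(P)==4: print(' c',P.mean(0),cv2.minAreaRect((P*1000).astype(np.float32)))
print('easel base');rect('top',[(321.5,185.8),(350.8,174.3),(372.7,230.3),(342.5,241.5)],.01)
rect('side',[(404.3,248.9),(381.7,296),(350.2,282.2)],.01)
print('board top',tri(373.1,227,332.7,193),tri(397.7,235.4,354.5,185))
print('rack');rect('top',[(168.3,150.7),(275.4,135.7),(282.3,191.7),(175.6,207.7)],.015)
rect('side',[(268.3,181.8),(343.1,224.2),(375.7,193.8)],.015)
print('liner',onz('top',248.4,161.7,.017))
# handle top & base from masks
t=cv2.imread('pics/top0.png');s=cv2.imread('pics/side0.png')
for n,i,(x0,y0,x1,y1) in (('top',t,(158,175,280,260)),('side',s,(265,140,305,235))):
    h=cv2.cvtColor(i,cv2.COLOR_BGR2HSV).astype(int); m=((h[...,1]<70)&(h[...,2]>60)).astype(np.uint8)
    k=np.zeros_like(m);k[y0:y1,x0:x1]=m[y0:y1,x0:x1]
    c=max(cv2.findContours(k,0,1)[0],key=cv2.contourArea)[:,0]; print(n,cv2.minAreaRect(c),c[c[:,0].argmax()],c[c[:,1].argmax()],c[c[:,1].argmin()],c[c[:,0].argmin()])
    cv2.imwrite(f'pics/b_{n}.png',cv2.resize(i[y0:y1,x0:x1],None,fx=4,fy=4,interpolation=2))
a=cv2.imread('pics/b_top.png');b=cv2.imread('pics/b_side.png')
H=max(a.shape[0],b.shape[0]);f=lambda x:np.pad(x,((0,H-x.shape[0]),(0,0),(0,0)))
cv2.imwrite('pics/c2.png',np.clip(np.hstack([f(a),f(b)])*1.5,0,255).astype(np.uint8))
```

```text
easel base
top [[ 0.6034  0.0089]
 [ 0.6261 -0.0532]
 [ 0.507  -0.0953]
 [ 0.4852 -0.0318]]
 c [ 0.5554 -0.0429] ((555.4048461914062, -42.62612533569336), (126.33802795410156, 67.10994720458984), 19.43839454650879)
side [[ 0.6296 -0.0523]
 [ 0.5043 -0.1006]
 [ 0.4848 -0.0351]]
board top (array([ 0.5739, -0.0109,  0.085 ]), np.float64(0.003829084554727539)) (array([ 0.5913, -0.0559,  0.0818]), np.float64(0.0023764939764924597))
rack
top [[0.6856 0.3294]
 [0.7116 0.1032]
 [0.5922 0.091 ]
 [0.5644 0.3144]]
 c [0.6384 0.2095] ((637.9168701171875, 209.32388305664062), (122.14445495605469, 227.62342834472656), 6.5405592918396)
side [[0.5589 0.3077]
 [0.5857 0.0845]
 [0.7103 0.1016]]
liner [0.6571 0.1606 0.017 ]
top ((217.60800170898438, 217.89707946777344), (122.83953094482422, 11.39713191986084), 33.146995544433594) [271 248] [268 252] [169 180] [166 191]
side ((286.80633544921875, 189.41526794433594), (76.81780242919922, 12.81663703918457), 74.53878784179688) [296 226] [291 227] [278 152] [275 153]
```

View pics/c2.png

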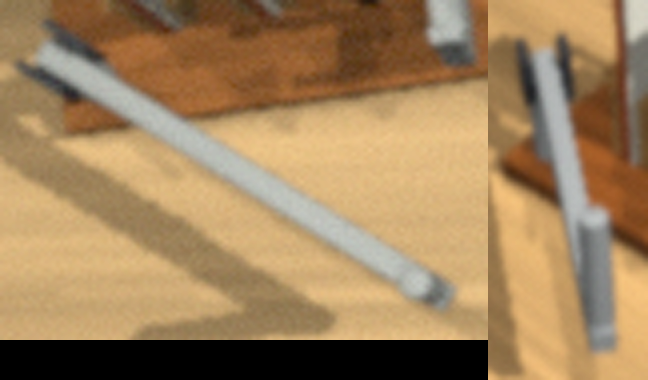

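Run:
```python
from h import *
np.set_printoptions(precision=4,suppress=True)
a=np.radians(6.9);X=np.array([np.cos(a),np.sin(a)]);Y=np.array([-X[1],X[0]]);C=np.array([.637,.2075])
def L(n,P): d=np.array(P[:2])-C; print(n,np.array(P),'local',d@X,d@Y)
for n,p in dict(tf=(315.5,143.8,209.9,170),tb=(334.8,131.8,205.5,134),handle=(291.6,194.5,262.5,245)).items():
    P,e=tri(*p);L(n,P);print(e)
# left tile: top edge
f=lambda x,y:(260+x/3.008,115+(y-300)/2.5); g=lambda x,y:(155+x/3.008,120+y/3)
P,e=tri(*f(113,348),*g(82,150));L('lf',P);print(e)
P,e=tri(*f(170,321),*g(70,55));L('lb',P);print(e)
# keeper back cheek top
P,e=tri(*f(266,443),*g(330,130));L('cheek',P);print(e)
P,e=tri(*f(242,488),*g(350,203));L('fcheek',P);print(e)
# liner black mask
t=cv2.imread('pics/top0.png');k=np.zeros(t.shape[:2],np.uint8);w=t[130:185,230:262].max(2)<45;k[130:185,230:262]=w
v,u=np.nonzero(k);print(len(u),u.min(),u.max(),v.min(),v.max())
for q in (u.mean(),v.mean()),(u[v==v.min()].mean(),v.min()),(u[v==v.max()].mean(),v.max()):L('lin',onz('top',*q,.017))
# hinge: bar left end between black forks, top of bar z=.083
L('hinge',onz('top',170,187.5,.083))
# easel: board foot / ledge
f=lambda x,y:(335+(x-400)/3.75,215+(y-300)/3.333); g=lambda x,y:(310+(x-400)/3.75,165+y/3.75)
for q in [(490,460,527,243),(583,488,615,207)]:print('ledge top?',tri(*f(*q[:2]),*g(*q[2:])))
```

```text
tf [0.616  0.2079 0.1488] local -0.020783425870183347 0.002904573450527443
0.00856565284603956
tb [0.6846 0.2175 0.1412] local 0.04843710100520144 0.004255883359112279
0.007532110486619277
handle [0.4742 0.1174 0.1504] local -0.17239362978791062 -0.06986273408066385
3.1162251178677633e-05
lf [0.6155 0.2606 0.1472] local -0.014946991181778401 0.05529314900048729
0.0025855098171104272
lb [0.6769 0.2678 0.1427] local 0.0468586538505538 0.05506196384958367
0.0061556175918564306
cheek [0.6294 0.1149 0.118 ] local -0.01871721139633603 -0.09103033897583583
0.0004170176976131217
fcheek [0.5887 0.1027 0.1   ] local -0.06053560335069403 -0.0982818381611913
0.006712768248067976
149 230 257 133 175
lin [0.6701 0.1633 0.017 ] local 0.027509975299877847 -0.0478761138568873
lin [0.7181 0.15   0.017 ] local 0.07356053074689571 -0.06678010471782991
lin [0.6289 0.1587 0.017 ] local -0.013903713335246377 -0.04745741407562463
hinge [0.5948 0.3043 0.083 ] local -0.030255164482554213 0.10119431720923179
ledge top? (array([ 0.507 , -0.0341,  0.0494]), np.float64(0.001979416546281525))
ledge top? (array([ 0.5251, -0.0817,  0.0501]), np.float64(0.0023704162224672575))
```

The measurements agree with the sizes given:
- Tile centre (0.479,-0.327), long axis at 28.5°.
- Easel foot about (0.534,-0.051), yaw 19.5°.
- Rack origin about (0.6505,0.212), yaw 6.9°, with the liner at (0.657,0.161).
- Handle (0.474,0.117), which comes to 216 mm from the hinge. Swivel is about 0.68.

Now I set out for the tile.

>>> {"fn": "apply_moves", "kwargs": {"steps": [11,-29.9,0,-46,11,-29.9,0,-46,11,-29.9,0,-46,11,-29.9,0,-46,11,-29.9,0,-46,11,-29.9,0,-46,11,-29.9,0,-46,11,-29.9,0,-46], "jaw": 0, "newtons": 20}}

```text
clock: 0.77
position: [0.2407, 0.2576, 0.231]
ee_rot: [0.0, 0.495, 0.869, -0.001]
contact_force: [0.3, 0.4, -0.0]
width: 0.0854
gripper_force: 0.0
```

>>> {"fn": "apply_moves", "kwargs": {"steps": [11,-29.9,-2,-46,11,-29.9,-2,-46,11,-29.9,-2,-46,11,-29.9,-2,-46,11,-29.9,-2,-46,11,-29.9,-2,-46,11,-29.9,-2,-46,11,-29.9,-2,-46]}}

```text
clock: 1.43
position: [0.3517, -0.0416, 0.2112]
ee_rot: [0.001, 0.796, 0.606, -0.0]
contact_force: [0.2, 0.1, 0.1]
width: 0.0855
gripper_force: 0.0
```

>>> {"fn": "apply_moves", "kwargs": {"steps": [11.1,-29.9,-10,-46.3,11.1,-29.9,-10,-46.3,11.1,-29.9,-10,-46.3,11.1,-29.9,-10,-46.3,11.1,-29.9,-10,-46.3,11.1,-29.9,-10,-46.3,11.1,-29.9,-10,-46.3,11.1,-29.9,-10,-46.3]}}

```text
clock: 2.1
position: [0.4617, -0.338, 0.1104]
ee_rot: [-0.0, 0.969, 0.245, -0.0]
contact_force: [0.4, 1.1, 0.7]
width: 0.0855
gripper_force: 0.0
```

>>> {"fn": "apply_moves", "kwargs": {"steps": [0,0.1,-4,0,0,0.1,-8,0,0,0.1,-10,0,0,0.1,-10.6,0,0,0.1,-11,0,0,0.1,-11.2,0,0,0.1,-11.2,0], "jaw": 30}}

```text
clock: 2.68
position: [0.4626, -0.3359, 0.0007]
ee_rot: [0.001, 0.969, 0.247, 0.001]
contact_force: [-0.3, -0.4, 0.1]
width: 0.0756
gripper_force: 0.0
```

>>> {"fn": "apply_moves", "kwargs": {"steps": [0,0,0,0,0,0,0,0,0,0,0,0,0,0,0,0,0,0,0,0,0,0,0,0,0,0,0,0,0,0,0,0], "jaw": 130, "newtons": 30}}

```text
clock: 3.35
position: [0.4628, -0.3361, 0.0017]
ee_rot: [0.002, 0.969, 0.246, 0.001]
contact_force: [0.0, 0.6, 6.7]
width: 0.0584
gripper_force: 32.2
```

>>> {"fn": "apply_moves", "kwargs": {"steps": [0,0,1,0,0,0,4,0,0,0,8,0,0,0,12,0,0.7,3,12.7,-2,1.8,7,12.7,-5,2.8,11,12.7,-9,3.7,14.3,12.7,-9]}}

```text
clock: 4.02
position: [0.4984, -0.1899, 0.1278]
ee_rot: [-0.0, 0.986, 0.168, 0.001]
contact_force: [0.8, 0.3, -2.1]
width: 0.0586
gripper_force: 33.3
```

>>> {"fn": "apply_moves", "kwargs": {"steps": [1,4,0,0,2,8,0,0,3,12,0,0,3.7,14.3,0,0,3.7,14.3,0,0,3.7,14.3,0,0]}}

```text
clock: 4.52
position: [0.5356, -0.0479, 0.1272]
ee_rot: [0.0, 0.985, 0.171, 0.0]
contact_force: [-0.3, -0.6, -1.1]
width: 0.0583
gripper_force: 33.3
```

Run:
```python
from h import *
s=get_image('side');t=get_image('top')
a=s[180:330,300:500];b=t[120:270,270:470]
im=np.hstack([cv2.resize(x,(400,300),interpolation=2) for x in(a,b)])[:,:,::-1]
cv2.imwrite('pics/g1.png',np.clip(im*1.4,0,255).astype(np.uint8)); print(get_state()['position'],get_state()['contact_force'],get_state()['width'])
```

```text
[ 0.53538897 -0.04973302  0.12698464] [ 0.4178852  -1.27597412 -2.26406714] 0.05863302624176137
```

View pics/g1.png

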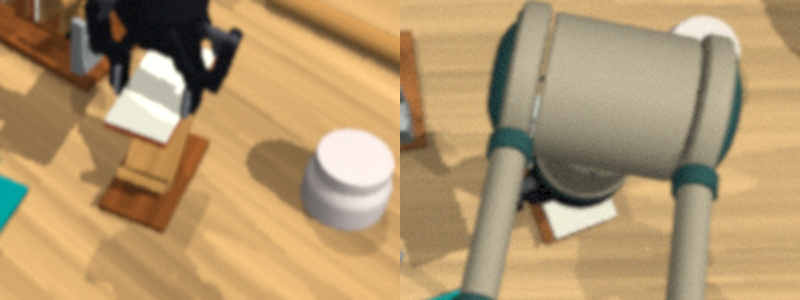

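The tile is held level over the wooden easel and lined up with it. Its near edge runs from side-view pixel (352,241) to (382,251). I check where that edge is.

Run:
```python
from h import *
p=np.array([.5354,-.0497]);ex=np.array([.943,.334])
for q in [(352.5,241,341.5,240),(382.5,251,378.5,226.5)]:
    P,e=tri(*q);print(P,e,(P[:2]-p)@ex, (P[:2]-p)@[-.334,.943])
```

```text
[ 0.4849401  -0.0285093   0.12403623] 0.010100438318280584 -0.0405059898779967 0.03683643068114585
[ 0.50292951 -0.09201561  0.13447059] 0.0016815620376187945 -0.044753090495275025 -0.0290584792506244
```

>>> {"fn": "apply_moves", "kwargs": {"steps": [0.16,0.06,-2,0,0.16,0.06,-3.4,0,0.3,0.1,-3.9,0,0.5,0.18,-4.3,0,0.75,0.26,-4.6,0,0.96,0.34,-4.9,0,0.96,0.34,-4.9,0], "newtons": 20}}

```text
clock: 5.2
position: [0.5424, -0.0477, 0.0777]
ee_rot: [0.0, 0.986, 0.169, -0.003]
contact_force: [-7.0, -4.2, 5.3]
width: 0.0584
gripper_force: 36.6
```

>>> {"fn": "apply_moves", "kwargs": {"steps": [0.25,0.09,-0.2,0,0.5,0.18,-0.4,0,0.8,0.28,-0.55,0,1.05,0.37,-0.7,0,1.3,0.45,-0.8,0,1.5,0.53,-0.9,0,1.5,0.53,-0.9,0]}}

```text
clock: 5.78
position: [0.55, -0.0444, 0.0695]
ee_rot: [0.001, 0.985, 0.171, -0.011]
contact_force: [-21.2, -10.6, 18.8]
width: 0.0586
gripper_force: 46.7
```

Run:
```python
from h import *
s=get_image('side');t=get_image('top')
a=s[180:330,300:500];b=t[120:270,270:470]
im=np.hstack([cv2.resize(x,(400,300),interpolation=2) for x in(a,b)])[:,:,::-1]
cv2.imwrite('pics/g2.png',np.clip(im*1.4,0,255).astype(np.uint8)); print(get_state()['position'],get_state()['contact_force'],get_state()['width'])
```

```text
[ 0.55004464 -0.04443654  0.069505  ] [-21.22078799 -10.15512244  17.12924523] 0.05787970284687547
```

View pics/g2.png

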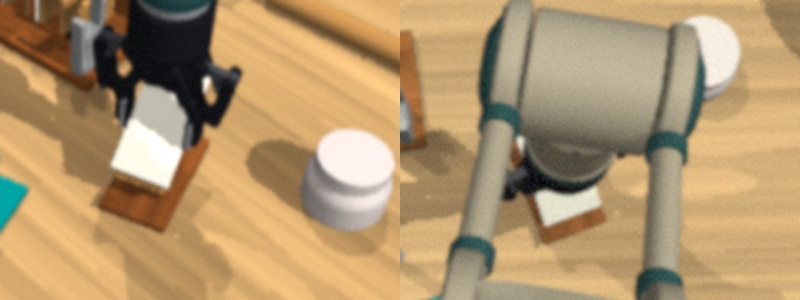

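The contact force is normal to the slope, so the tile now lies against the board. Its lower edge, (356,262) to (382,274) in the side view, sits just over the ledge. I ease the pressure, slide it down and release.

>>> {"fn": "apply_moves", "kwargs": {"steps": [-0.35,-0.12,0,0,-0.7,-0.25,0,0,-0.85,-0.3,-0.2,0,-1.0,-0.35,-0.4,0,-1.0,-0.35,-0.4,0]}}

```text
clock: 6.3
position: [0.55, -0.0446, 0.0693]
ee_rot: [-0.0, 0.986, 0.169, 0.001]
contact_force: [-8.4, 3.2, 26.2]
width: 0.0584
gripper_force: 47.2
```

>>> {"fn": "apply_moves", "kwargs": {"steps": [0,0,0.2,0,0,0,0.35,0,0,0,0.35,0]}}

```text
clock: 6.55
position: [0.5499, -0.0446, 0.0695]
ee_rot: [-0.0, 0.986, 0.169, 0.0]
contact_force: [-3.7, 1.2, 8.8]
width: 0.0583
gripper_force: 45.5
```

>>> {"fn": "apply_moves", "kwargs": {"steps": [0,0,0,0,0,0,0,0,0,0,0,0,0,0,0,0,0,0,0,0,0,0,0,0], "jaw": 20}}

```text
clock: 7.05
position: [0.5504, -0.0441, 0.0678]
ee_rot: [0.0, 0.986, 0.17, -0.0]
contact_force: [-0.1, 0.1, 0.4]
width: 0.079
gripper_force: 0.0
```

>>> {"fn": "apply_moves", "kwargs": {"steps": [0,0,3,0,0,0,7,0,0,0,11,0,-4,-1.4,15,0,-8,-2.8,17,0,-12,-4.2,17,0,-16,-5.6,17,0,-16,-5.6,17,0]}}

```text
clock: 7.72
position: [0.3863, -0.1003, 0.2387]
ee_rot: [0.001, 0.986, 0.17, -0.001]
contact_force: [-0.3, 0.4, -0.4]
width: 0.0786
gripper_force: 0.0
```

Run:
```python
from h import *
s=get_image('side');t=get_image('top')
a=s[180:330,300:500];b=t[120:270,270:470]
im=np.hstack([cv2.resize(x,(400,300),interpolation=2) for x in(a,b)])[:,:,::-1]
cv2.imwrite('pics/g3.png',np.clip(im*1.4,0,255).astype(np.uint8)); print(get_state()['position'],get_state()['contact_force'],get_state()['width'])
```

```text
[ 0.38716256 -0.10034885  0.23857786] [0.42446826 0.3651356  0.25656887] 0.07851753011894434
```

View pics/g3.png

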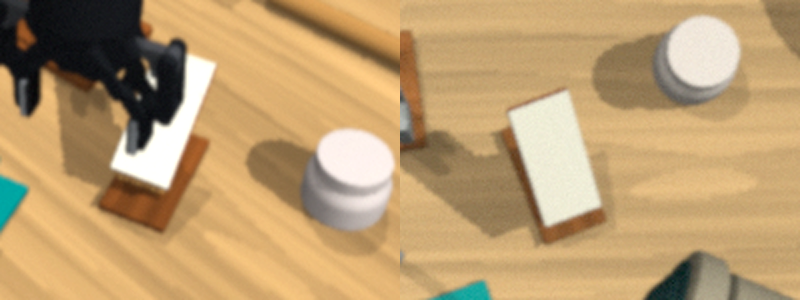

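The tile stands on the easel, released. Its top-view glaze corners are (324,176), (354,165), (371,224) and (342,233). I locate the top edge for the regrasp.

Run:
```python
from h import *
t=get_image('top')[:,:,::-1];h=cv2.cvtColor(np.ascontiguousarray(t),cv2.COLOR_BGR2HSV)
m=((h[...,1]<60)&(h[...,2]>110)).astype(np.uint8);k=np.zeros_like(m);k[155:245,310:385]=m[155:245,310:385]
c=max(cv2.findContours(k,0,1)[0],key=cv2.contourArea)
b=cv2.boxPoints(cv2.minAreaRect(c));print(b)
o=b[b[:,1].argsort()];T=[onz('top',*q,.138) for q in o[:2]];B=[onz('top',*q,.038) for q in o[2:]]
print(T,B);T=np.mean(T,0);B=np.mean(B,0);d=T-B;print(T,B,np.linalg.norm(d),np.degrees(np.arctan2(d[1],d[0])))
for q in o[:2]:print(tri(408,213,*q))
```

```text
[[322.82727 174.3353 ]
 [353.3062  164.58203]
 [372.1045  223.32657]
 [341.62555 233.07983]]
[array([ 0.61821515, -0.04995418,  0.138     ]), array([0.60163449, 0.006312  , 0.138     ])] [array([ 0.51891805, -0.09152529,  0.038     ]), array([ 0.50068868, -0.02928513,  0.038     ])]
[ 0.60992482 -0.02182109  0.138     ] [ 0.50980337 -0.06040521  0.038     ] 0.14667324192727785 21.075323218625147
(array([ 0.62275727, -0.05155364,  0.11851531]), np.float64(0.0005723177306366748))
(array([ 0.63067881, -0.01449339,  0.08603406]), np.float64(0.05463645186613432))
```

The tile's horizontal run is 107 mm instead of 84 mm. So it lies across the ledge's tip and the board's top at about 34°, and its lower end isn't behind the ledge. I'll grip it again near its lower end, lift it over the ledge and rotate it further.

>>> {"fn": "apply_moves", "kwargs": {"steps": [4,1.3,0,1,8,2.7,0,1,12,4,0,1,15.5,5.2,0,1,15.5,5.2,-4,1,15.5,5.2,-8,1,15.5,5.2,-8,1]}}

```text
clock: 8.45
position: [0.5414, -0.0457, 0.15]
ee_rot: [-0.003, 0.984, 0.179, -0.007]
contact_force: [-1.7, 0.3, -1.5]
width: 0.0787
gripper_force: 0.0
```

>>> {"fn": "apply_moves", "kwargs": {"steps": [0,0,-3,0,0,0,-6,0,0,0,-8.5,0,0,0,-9.9,0,0,0,-9.9,0,0,0,-9.9,0]}}

```text
clock: 8.95
position: [0.5463, -0.048, 0.0596]
ee_rot: [-0.0, 0.984, 0.178, 0.0]
contact_force: [0.1, -0.6, 0.6]
width: 0.0787
gripper_force: 0.0
```

>>> {"fn": "apply_moves", "kwargs": {"steps": [0,0,0,0,0,0,0,0,0,0,0,0,0,0,0,0,0,0,0,0,0,0,0,0,0,0,0,0], "jaw": 130, "newtons": 30}}

```text
clock: 9.53
position: [0.5468, -0.0483, 0.061]
ee_rot: [0.001, 0.984, 0.178, 0.002]
contact_force: [0.4, 1.3, 6.4]
width: 0.0594
gripper_force: 32.3
```

>>> {"fn": "apply_moves", "kwargs": {"steps": [0,0,0.5,0,0,0,1,0,0,0,1.5,0,0.6,0.2,1.6,0,1.2,0.43,1.6,0,1.25,0.45,1.2,0,1.25,0.45,1,0]}}

```text
clock: 10.12
position: [0.559, -0.0435, 0.0692]
ee_rot: [0.0, 0.984, 0.178, 0.001]
contact_force: [-1.4, 1.4, 15.0]
width: 0.059
gripper_force: 35.0
```

>>> {"fn": "apply_moves", "kwargs": {"steps": [0,0,-0.3,0,-0.1,0,-0.6,0,-0.2,0,-0.9,0,-0.3,0,-1.2,0,-0.4,0,-1.4,0,-0.4,0,-1.4,0]}}

```text
clock: 10.62
position: [0.555, -0.0446, 0.0571]
ee_rot: [0.001, 0.984, 0.178, 0.001]
contact_force: [-2.6, -1.8, 12.4]
width: 0.0593
gripper_force: 37.7
```

Run:
```python
from h import *
s=get_image('side')
cv2.imwrite('pics/g4.png',np.clip(cv2.resize(s[190:310,310:470],(800,600),interpolation=2)[:,:,::-1]*1.4,0,255).astype(np.uint8)); print(get_state()['position'],get_state()['contact_force'],get_state()['width'])
```

```text
[ 0.55493801 -0.04456926  0.05705877] [-2.64503432 -1.80896973 13.05889204] 0.05949175616837806
```

View pics/g4.png

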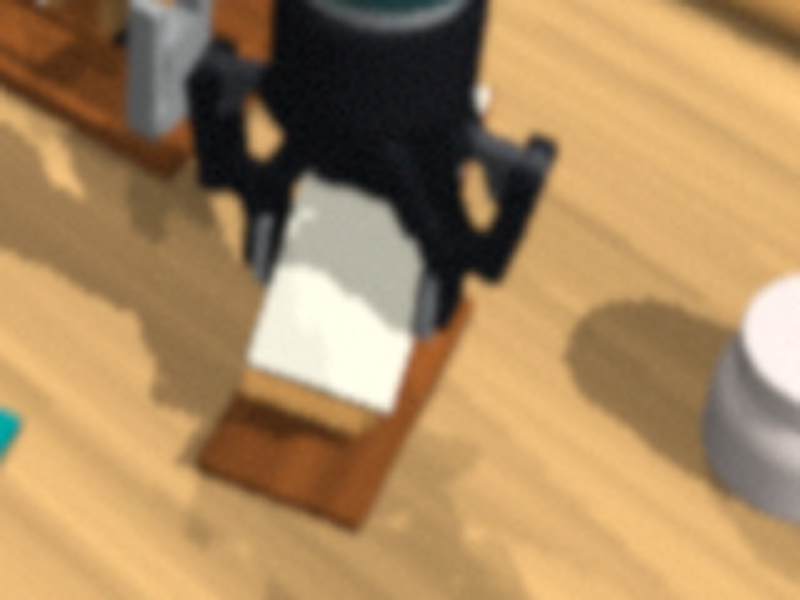

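Run:
```python
from h import *
F=np.array([.5343,-.051]);ex=np.array([.943,.334]);ey=np.array([-.334,.943])
def W(x,z,y=0): return np.r_[F+x*ex/1000+y*ey/1000,.032+z/1000]
print('seated',proj('side',W(-7.7,6.4)),proj('side',W(-7.7,6.4,30)),'tip',proj('side',W(-16.9,14.1)),proj('side',W(-16.9,14.1,25)),'tipfront-low')
# tile lower glaze edge on plane of unknown z, local x vs z
for z in (.036,.042,.048,.054,.06):
    P=onz('side',373.7,267.2,z);print(z,(P[:2]-F)@ex,(P[:2]-F)@ey)
```

```text
seated (np.float64(372.5228034792627), np.float64(266.6972315888953)) (np.float64(358.47330508143517), np.float64(261.4831673588401)) tip (np.float64(370.9252596700312), np.float64(267.4108532191697)) (np.float64(359.07884151839716), np.float64(263.003997210903)) tipfront-low
0.036 -0.0059368180178836945 -0.0019192563857969261
0.042 -0.010746687208741551 -0.0035083004038937767
0.048 -0.015556556399599599 -0.005097344421990501
0.054 -0.020366425590457475 -0.0066863884400874055
0.06 -0.025176294781315292 -0.008275432458184151
```

The view can't tell seated from tip, but the grip height fits the seated pose. I press down 2 mm more, ease off, release and check from the top.

>>> {"fn": "apply_moves", "kwargs": {"steps": [0,0,-0.2,0,0,0,-0.3,0,0,0,-0.3,0,0,0,0,0]}}

```text
clock: 11.0
position: [0.5547, -0.0444, 0.0573]
ee_rot: [0.001, 0.984, 0.178, 0.001]
contact_force: [-0.5, -0.9, -1.5]
width: 0.0592
gripper_force: 36.3
```

>>> {"fn": "apply_moves", "kwargs": {"steps": [0,0,0,0,0,0,0,0,0,0,0,0,0,0,0,0,0,0,0,0], "jaw": 20}}

```text
clock: 11.42
position: [0.5534, -0.0434, 0.0543]
ee_rot: [-0.0, 0.984, 0.178, -0.001]
contact_force: [-0.3, -0.2, -0.3]
width: 0.0787
gripper_force: 0.0
```

>>> {"fn": "apply_moves", "kwargs": {"steps": [0,0,3,0,0,0,7,0,0,0,11,0,-4,-1.4,15,0,-8,-2.8,17,0,-12,-4.2,17,0,-16,-5.6,17,0,-16,-5.6,17,0]}}

```text
clock: 12.08
position: [0.3896, -0.0997, 0.2253]
ee_rot: [0.0, 0.984, 0.178, -0.001]
contact_force: [-1.0, -0.1, 0.2]
width: 0.079
gripper_force: 0.0
```

```bash
cat > tile.py <<'E'
from h import *
t=get_image('top')[:,:,::-1];h=cv2.cvtColor(np.ascontiguousarray(t),cv2.COLOR_BGR2HSV)
m=((h[...,1]<60)&(h[...,2]>110)).astype(np.uint8);k=np.zeros_like(m);k[155:245,310:385]=m[155:245,310:385]
c=max(cv2.findContours(k,0,1)[0],key=cv2.contourArea)
b=cv2.boxPoints(cv2.minAreaRect(c))
o=b[b[:,1].argsort()];T=[onz('top',*q,.138) for q in o[:2]];B=[onz('top',*q,.038) for q in o[2:]]
print(o,T,B);T=np.mean(T,0);B=np.mean(B,0);d=T-B;print(T,B,np.linalg.norm(d[:2]),np.degrees(np.arctan2(d[1],d[0])))
E
python3 tile.py
```

```text
[[354.07477 165.03912]
 [323.61212 174.55869]
 [370.16016 216.51245]
 [339.6975  226.03201]] [array([ 0.6173293 , -0.05133485,  0.138     ]), array([0.60118261, 0.00488688, 0.138     ])] [array([ 0.53288868, -0.08804489,  0.038     ]), array([ 0.5151025 , -0.02578834,  0.038     ])]
[ 0.60925596 -0.02322398  0.138     ] [ 0.52399559 -0.05691661  0.038     ] 0.09167618701029928 21.56261291866487
```

Run:
```python
from h import *
s=get_image('side')[:,:,::-1];h=cv2.cvtColor(np.ascontiguousarray(s),cv2.COLOR_BGR2HSV)
m=((h[...,1]<60)&(h[...,2]>110)).astype(np.uint8);k=np.zeros_like(m);k[195:290,345:425]=m[195:290,345:425]
c=max(cv2.findContours(k,0,1)[0],key=cv2.contourArea)
a=cv2.approxPolyDP(c,3,True)[:,0];print(a.tolist())
u=c[:,0];r=u[(u[:,0]-u[:,1]).argmax()].astype(float);d=u[(u[:,0]*.5+u[:,1]).argmax()].astype(float)
print(r,tri(*r,354.1,165.0));print(d,tri(*d,370.2,216.5))
```

```text
[[378, 200], [377, 207], [390, 205], [393, 209], [392, 235], [384, 248], [377, 247], [372, 260], [364, 262], [362, 251], [359, 261], [387, 271], [407, 208]]
[407. 208.] (array([ 0.61785926, -0.05141448,  0.13506843]), np.float64(0.0005178224345691919))
[387. 271.] (array([ 0.53123195, -0.08654126,  0.05054231]), np.float64(0.0008030868045304546))
```

The corners triangulate to a slope of about 42–45°, so the lower end hasn't quite slid into the corner. I'll nudge it home with the shut fingers.

>>> {"fn": "apply_moves", "kwargs": {"steps": [2,0.6,-4,0,4,1.3,-8,0,6,2,-12,0,8,2.6,-15.5,0,8.8,2.9,-17.1,0,8.8,2.9,-17.1,0,8.8,2.9,-17.1,0], "jaw": 255}}

```text
clock: 12.77
position: [0.4817, -0.0698, 0.0523]
ee_rot: [-0.001, 0.984, 0.179, -0.002]
contact_force: [-0.4, 0.6, 0.1]
width: -0.0001
gripper_force: 0.0
```

>>> {"fn": "apply_moves", "kwargs": {"steps": [1.9,0.7,0,0,3.3,1.2,0,0,3.8,1.35,0,0,4.2,1.5,0,0,4.6,1.65,0,0,4.9,1.75,0,0,5.2,1.85,0,0]}}

```text
clock: 13.35
position: [0.5325, -0.0523, 0.0544]
ee_rot: [0.0, 0.984, 0.178, -0.001]
contact_force: [-8.4, -4.3, 4.8]
width: -0.0002
gripper_force: 5.2
```

>>> {"fn": "apply_moves", "kwargs": {"steps": [0.3,0.1,0,0,0.3,0.1,0,0,-3,-1.1,0,0,-6,-2.2,3,0,-9,-3.2,7,0,-12,-4.2,11,0,-14.5,-5,14,0,-14.5,-5,17,0]}}

```text
clock: 14.02
position: [0.3848, -0.1011, 0.2198]
ee_rot: [-0.001, 0.984, 0.178, -0.003]
contact_force: [-0.3, 0.2, 0.5]
width: -0.0001
gripper_force: 0.0
```

```bash
python3 tile.py
python3 - <<'E'
from h import *
s=get_image('side')[:,:,::-1];h=cv2.cvtColor(np.ascontiguousarray(s),cv2.COLOR_BGR2HSV)
m=((h[...,1]<60)&(h[...,2]>110)).astype(np.uint8);k=np.zeros_like(m);k[195:290,345:425]=m[195:290,345:425]
c=max(cv2.findContours(k,0,1)[0],key=cv2.contourArea);u=c[:,0]
r=u[(u[:,0]-u[:,1]).argmax()].astype(float);d=u[(u[:,0]*.5+u[:,1]).argmax()].astype(float);print(r,d)
np.save('rd.npy',[r,d])
E
```

```text
[[354.78983 165.88535]
 [324.09238 174.914  ]
 [369.5032  215.91083]
 [338.80576 224.93948]] [array([ 0.61572455, -0.05259553,  0.138     ]), array([0.60050145, 0.00402532, 0.138     ])] [array([ 0.534149  , -0.08675463,  0.038     ]), array([ 0.51737054, -0.02404527,  0.038     ])]
[ 0.608113  -0.0242851  0.138    ] [ 0.52575977 -0.05539995  0.038     ] 0.0880351533997051 20.69765560704104
[407. 209.] [387. 271.]
```

Run:
```python
from h import *
a,e=tri(407,209,354.8,165.9);b,f=tri(387,271,369.5,215.9);d=a-b;print(a,b,e,f,np.linalg.norm(d),np.degrees(np.arctan2(d[2],np.hypot(d[0],d[1]))))
F=np.array([.5343,-.051]);ex=np.array([.943,.334]);ey=np.array([-.334,.943])
# side-view pixels if seated at 50deg (right edge y=-30)
for x,z in((75.9,106),(-7.7,6.4)):print(proj('side',np.r_[F+x*ex/1000-.03*ey,.032+z/1000]))
```

```text
[ 0.61633907 -0.05273127  0.13433799] [ 0.5327466  -0.08543137  0.04828908] 0.00043893240124094477 0.0007494746130064109 0.12434392466251992 43.790496144028886
(np.float64(407.67671614989627), np.float64(208.0141529740837))
(np.float64(386.84241186162893), np.float64(272.0115393129661))
```

The side-view corners match the seated prediction to 1 px, so the tile stands on the easel. Next I cage its top edge with the fingers closing along the slope's direction.

>>> {"fn": "apply_moves", "kwargs": {"steps": [2.7,0.9,0,7,5.4,1.8,0,14,8.1,2.7,0,21,10.8,3.6,0,28,13.5,4.5,0,35,16,5.4,0,42,18,6.2,0,49,20,6.8,0,56], "jaw": 45, "newtons": 20}}

```text
clock: 14.78
position: [0.5907, -0.0327, 0.219]
ee_rot: [-0.001, 0.783, 0.622, -0.0]
contact_force: [0.0, 0.5, 0.5]
width: 0.0703
gripper_force: 0.0
```

>>> {"fn": "apply_moves", "kwargs": {"steps": [0.5,0.2,0,7,1,0.4,0,14,1.55,0.55,0,21,1.55,0.55,-2,28,1.55,0.55,-4,34,1.55,0.55,-4,34,1.55,0.55,-4,34]}}

```text
clock: 15.37
position: [0.6043, -0.028, 0.1785]
ee_rot: [-0.002, 0.571, 0.821, -0.001]
contact_force: [0.3, 0.1, -0.3]
width: 0.0701
gripper_force: 0.0
```

Run:
```python
from h import *
F=np.array([.5343,-.051]);ex=np.array([.943,.334]);ey=np.array([-.334,.943])
s=get_state();p=s['position'];d=p[:2]-F;print(p,d@ex,d@ey,s['ee_rot'],s['qpos'],s['width'])
```

```text
[ 0.60431914 -0.02801859  0.17846026] 0.07370384115009639 -0.0017149191757234554 [-1.61261681e-03  5.70894402e-01  8.21021581e-01 -7.38035264e-04] [-1.61337253e-01  3.54944822e-01  1.52143640e+00  6.33412656e-05
  1.26875788e+00 -5.16960706e-01] 0.07007117763702168
```

>>> {"fn": "apply_moves", "kwargs": {"steps": [-0.3,-0.1,-3,0,-0.3,-0.1,-5.5,0,-0.3,-0.1,-7,0,-0.3,-0.1,-7.5,0,-0.3,-0.1,-7.5,0]}}

```text
clock: 15.78
position: [0.6022, -0.0292, 0.1045]
ee_rot: [-0.0, 0.57, 0.821, -0.0]
contact_force: [0.0, -0.5, 0.6]
width: 0.0705
gripper_force: 0.0
```

>>> {"fn": "apply_moves", "kwargs": {"steps": [0,0,0,0,0,0,0,0,0,0,0,0,0,0,0,0,0,0,0,0], "jaw": 132}}

```text
clock: 16.2
position: [0.6031, -0.0294, 0.106]
ee_rot: [0.001, 0.57, 0.822, 0.0]
contact_force: [-1.2, 0.1, 2.4]
width: 0.0412
gripper_force: 1.0
```

>>> {"fn": "apply_moves", "kwargs": {"steps": [-0.5,-0.18,0.5,0,-1,-0.35,0.95,0,-1.5,-0.53,1.35,0,-2,-0.7,1.65,0,-2.2,-0.77,1.8,0,-2.2,-0.77,1.8,0]}}

```text
clock: 16.7
position: [0.5802, -0.0372, 0.1237]
ee_rot: [0.001, 0.57, 0.822, 0.0]
contact_force: [1.9, 0.1, 0.7]
width: 0.0413
gripper_force: 0.7
```

>>> {"fn": "apply_moves", "kwargs": {"steps": [-0.5,-0.18,0.25,0,-1,-0.35,0.5,0,-1.5,-0.53,0.7,0,-2,-0.7,0.85,0,-2.3,-0.82,0.95,0,-2.3,-0.82,0.95,0], "jaw": 155}}

```text
clock: 17.2
position: [0.5563, -0.0453, 0.1324]
ee_rot: [-0.0, 0.57, 0.822, -0.0]
contact_force: [0.6, 0.1, 0.1]
width: 0.0334
gripper_force: 0.1
```

>>> {"fn": "apply_moves", "kwargs": {"steps": [0,0,0,0,0,0,0,0,0,0,0,0,0,0,0,0,0,0,0,0,0,0,0,0], "jaw": 255, "newtons": 20}}

```text
clock: 17.7
position: [0.5565, -0.0451, 0.1321]
ee_rot: [-0.001, 0.57, 0.822, -0.001]
contact_force: [-3.4, -0.9, 3.8]
width: 0.0156
gripper_force: 21.2
```

>>> {"fn": "apply_moves", "kwargs": {"steps": [-0.3,-0.1,0.2,0,-0.6,-0.2,0.3,0,-0.9,-0.3,0.4,0,-0.9,-0.3,0.4,0,-0.9,-0.3,0.4,0], "newtons": 40}}

```text
clock: 18.12
position: [0.5449, -0.0488, 0.1352]
ee_rot: [-0.003, 0.57, 0.822, -0.003]
contact_force: [-6.6, -2.7, 1.9]
width: 0.0111
gripper_force: 41.0
```

>>> {"fn": "apply_moves", "kwargs": {"steps": [0,0,0.7,0,0,0,1.5,0,0,0,3,0,0,0,6,0,0,0,9,0,0,0,12,0,0,0,12,0], "newtons": 60}}

```text
clock: 18.7
position: [0.5535, -0.0485, 0.263]
ee_rot: [0.007, 0.57, 0.822, 0.004]
contact_force: [1.4, -0.2, -0.6]
width: 0.0097
gripper_force: 58.7
```

>>> {"fn": "apply_moves", "kwargs": {"steps": [1.3,2.2,0,7,2.6,4.4,0,14,3.9,6.6,0,21,5.2,8.8,0,28,6.5,11,0,35,7.8,13.2,0,42,9,15.4,0,49,9,17.6,0,56]}}

```text
clock: 19.37
position: [0.6419, 0.1296, 0.2549]
ee_rot: [0.002, 0.114, 0.993, 0.001]
contact_force: [0.2, -0.2, -2.2]
width: 0.009
gripper_force: 58.7
```

>>> {"fn": "apply_moves", "kwargs": {"steps": [0.3,1,0,7,0.7,2,0,14,1,3,0,20.5,1,3,0,20.5,1,3,0,20.5]}}

```text
clock: 19.78
position: [0.6489, 0.1585, 0.2554]
ee_rot: [0.0, -0.06, 0.998, 0.0]
contact_force: [0.1, -0.3, -2.2]
width: 0.0094
gripper_force: 58.7
```

Run:
```python
from h import *
s=get_state();print(s['position'],s['ee_rot'],s['width'],s['contact_force'])
a=get_image('side');b=get_image('top')
im=np.hstack([cv2.resize(a[50:250,240:440],(400,400),interpolation=2),cv2.resize(b[90:240,150:300],(400,400),interpolation=2)])[:,:,::-1]
cv2.imwrite('pics/g5.png',np.clip(im*1.4,0,255).astype(np.uint8))
```

```text
[0.64891502 0.15851485 0.25537467] [ 1.66276324e-04 -6.04537401e-02  9.98170968e-01  1.89857309e-04] 0.009355399910117454 [ 0.0909252  -0.28437524 -2.16391825]
```

View pics/g5.png

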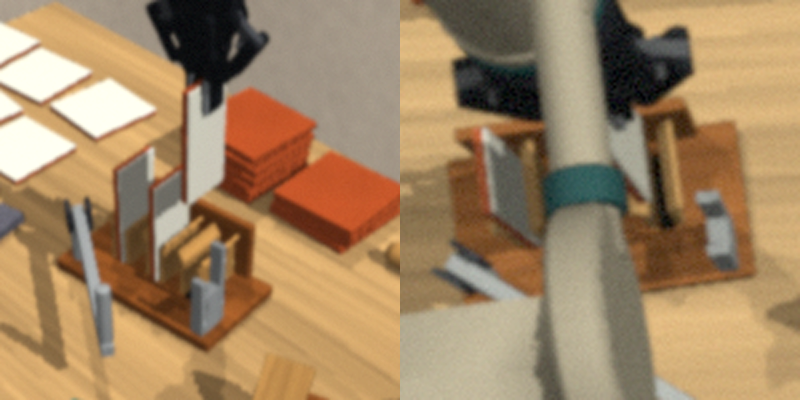

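The tile hangs upright over the empty slot. Its bottom edge runs from side-view pixel (333,151) to (352,140). I check its offset from the slot.

Run:
```python
from h import *
O=np.array([.6505,.2122]);a=np.radians(6.9);X=np.array([np.cos(a),np.sin(a)]);Y=np.array([-X[1],X[0]])
L=lambda P:((P[:2]-O)@X*1000,(P[:2]-O)@Y*1000)
print('tcp',L(np.array([.6489,.1585])))
for z in(.152,.158,.164):
    for q in((333.5,151),(352.5,140)):print(z,L(onz('side',*q,z)))
print('top front-bottom',tri(333.5,151,243.8,165), L(tri(333.5,151,243.8,165)[0]))
# glaze mask of loose tile in side view
s=get_image('side')[:,:,::-1];h=cv2.cvtColor(np.ascontiguousarray(s),cv2.COLOR_BGR2HSV)
m=((h[...,1]<60)&(h[...,2]>100)).astype(np.uint8);k=np.zeros_like(m);k[85:156,331:354]=m[85:156,331:354]
c=max(cv2.findContours(k,0,1)[0],key=cv2.contourArea);print(cv2.approxPolyDP(c,2,True)[:,0].tolist())
```

```text
tcp (np.float64(-8.039759992507598), np.float64(-53.1188503194758))
0.152 (np.float64(-30.736698950948195), np.float64(-51.6575455471343))
0.152 (np.float64(25.24021481770981), np.float64(-59.302812792168154))
0.158 (np.float64(-36.97269935047008), np.float64(-56.54694775837699))
0.158 (np.float64(18.489567508775636), np.float64(-64.12192507682526))
0.164 (np.float64(-43.20869974999196), np.float64(-61.43634996961966))
0.164 (np.float64(11.73892019984146), np.float64(-68.94103736148239))
top front-bottom (array([0.61693638, 0.14727929, 0.16232545]), np.float64(0.0009780354385162681)) (np.float64(-41.119898682599256), np.float64(-60.41828514208343))
[[340, 93], [334, 98], [334, 150], [331, 151], [331, 155], [351, 139], [352, 102], [341, 108]]
```

>>> {"fn": "apply_moves", "kwargs": {"steps": [0.9,0.2,-1,0,0.9,0.2,-4,0,0.9,0.2,-7,0,0.9,0.2,-8,0,0.9,0.2,-9,0,0.9,0.2,-10,0,0.9,0.2,-10.5,0,0.9,0.2,-10.5,0]}}

```text
clock: 20.6
position: [0.6574, 0.1599, 0.1508]
ee_rot: [-0.0, -0.061, 0.998, 0.0]
contact_force: [-0.7, -0.9, -2.4]
width: 0.0091
gripper_force: 59.2
```

>>> {"fn": "apply_moves", "kwargs": {"steps": [0,0,-1,0,0,0,-2,0,0,0,-2.6,0,0,0,-3.1,0,0,0,-3.4,0,0,0,-3.4,0]}}

```text
clock: 21.1
position: [0.6571, 0.1599, 0.1165]
ee_rot: [-0.001, -0.061, 0.998, -0.0]
contact_force: [-0.4, -0.5, -2.6]
width: 0.0091
gripper_force: 59.4
```

>>> {"fn": "apply_moves", "kwargs": {"steps": [0,0,-0.2,0,0,0,-0.4,0,0,0,-0.4,0]}}

```text
clock: 21.35
position: [0.6577, 0.16, 0.1159]
ee_rot: [0.001, -0.061, 0.998, 0.0]
contact_force: [-2.9, -0.3, 7.3]
width: 0.0093
gripper_force: 60.7
```

Floor contact comes at the expected height. I release with a small opening and rise.

>>> {"fn": "apply_moves", "kwargs": {"steps": [0,0,0.3,0,0,0,0.3,0,0,0,0.3,0,0,0,0.3,0,0,0,0.3,0,0,0,0.3,0], "jaw": 180}}

```text
clock: 21.85
position: [0.6574, 0.1599, 0.116]
ee_rot: [-0.0, -0.061, 0.998, 0.0]
contact_force: [0.1, 0.0, -0.2]
width: 0.025
gripper_force: 0.0
```

>>> {"fn": "apply_moves", "kwargs": {"steps": [0,0,2,0,0,0,4,0,0,0,8,0,0,0,12,0,-4,0,12,-7,-8,0,12,-14,-11,-1,12,-21,-11,-1,12,-21]}}

```text
clock: 22.52
position: [0.5401, 0.1489, 0.2364]
ee_rot: [-0.003, 0.123, 0.992, -0.001]
contact_force: [-0.2, -0.2, -0.6]
width: 0.0249
gripper_force: 0.0
```

Run:
```python
from h import *
s=get_state();print(s['position'],s['width'],s['contact_force'])
O=np.array([.6505,.2122]);a=np.radians(6.9);X=np.array([np.cos(a),np.sin(a)]);Y=np.array([-X[1],X[0]])
W=lambda x,y,z:np.r_[O+x/1000*X+y/1000*Y,z/1000]
i=get_image('side')[:,:,::-1];h=cv2.cvtColor(np.ascontiguousarray(i),cv2.COLOR_BGR2HSV)
m=((h[...,1]<60)&(h[...,2]>85)).astype(np.uint8);k=np.zeros_like(m);k[110:215,295:375]=m[110:215,295:375]
for c in cv2.findContours(k,0,1)[0]:
    if cv2.contourArea(c)>60:print(cv2.approxPolyDP(c,2,True)[:,0].tolist())
for y in(52,0,-52):print([np.round(proj('side',W(x,y-5,147)),1).tolist() for x in(-30,30)])
```

```text
[0.54013275 0.14891593 0.23635951] 0.02493994824286555 [-0.23157171 -0.20002628 -0.56039284]
[[352, 142], [336, 154], [335, 190], [341, 194], [341, 214], [350, 208], [351, 185], [349, 193], [336, 186], [346, 172], [352, 176], [352, 182]]
[[333, 133], [317, 145], [317, 165], [319, 159], [333, 150]]
[[316, 127], [312, 141], [305, 142], [302, 134], [299, 135], [300, 151], [313, 144], [316, 139]]
[[298.5, 135.4], [316.0, 123.2]]
[[316.7, 144.4], [334.1, 131.7]]
[[335.7, 153.7], [352.9, 140.5]]
```

All three tile tops match the rack-frame prediction to about 1 px, so the tile stands in its slot. Now the bar. The handle is at (0.474,0.117), the hinge at (0.5895,0.3005) and the swivel 0.68. I'll close the fingers square to the bar.

>>> {"fn": "apply_moves", "kwargs": {"steps": [-1,-0.5,0,-7,-2,-1,0,-14,-3,-1.5,0,-21,-4,-2,0,-28,-5,-2.5,0,-35,-6,-3,0,-42,-6.6,-3.1,0,-49,-6.6,-3.1,0,-56], "jaw": 100}}

```text
clock: 23.23
position: [0.4815, 0.1186, 0.2364]
ee_rot: [0.0, 0.576, 0.818, 0.0]
contact_force: [-0.7, 0.1, -0.3]
width: 0.0521
gripper_force: 0.0
```

>>> {"fn": "apply_moves", "kwargs": {"steps": [0,0,0,-7,0,0,0,-14,0,0,0,-21,0,0,0,-28,0,0,-1,-35,0,0,-2,-42,0,0,-3,-49,0,0,-4,-52]}}

```text
clock: 23.9
position: [0.483, 0.119, 0.1959]
ee_rot: [0.0, 0.875, 0.483, 0.001]
contact_force: [-0.5, -0.7, 0.3]
width: 0.0519
gripper_force: 0.0
```

Run:
```python
from h import *
s=get_state();print(s['position'],s['ee_rot'],s['width'])
p=get_image('side')[:,:,::-1]
print(proj('side',[.4742,.1174,.153]))
h=cv2.cvtColor(np.ascontiguousarray(p),cv2.COLOR_BGR2HSV);print(h[190:232:4,284:302:2,2])
```

```text
[0.48303305 0.1189775  0.19585817] [3.15963932e-04 8.75441696e-01 4.83323201e-01 6.48414710e-04] 0.0518608737212951
(np.float64(291.53211941799526), np.float64(193.48873553640541))
[[116 135 131 120 118 113 112 105 100]
 [108 126 123 133 137 123 104  99  90]
 [117 112  80  87 100  94  65  59  71]
 [132 107  82  82  97 101 135 132 105]
 [139 107  82  78  93  98 140 163 143]
 [142 118  73  77  91  96 131 171 173]
 [139 131  84  75  90  96 123 167 170]
 [135 132 104  70  88  94 118 163 165]
 [137 136 124  89 105 114 130 160 165]
 [148 133 133 102  95  95 115 154 161]
 [145 138 137 135 148 158 159 157 157]]
```

>>> {"fn": "apply_moves", "kwargs": {"steps": [-0.9,-0.15,-0.5,0,-0.9,-0.15,-3,0,-0.9,-0.15,-5,0,-0.9,-0.15,-7,0,-0.9,-0.15,-8,0,-0.9,-0.15,-8,0]}}

```text
clock: 24.45
position: [0.4718, 0.1172, 0.1142]
ee_rot: [-0.001, 0.874, 0.486, -0.002]
contact_force: [0.3, 0.1, -0.1]
width: 0.052
gripper_force: 0.0
```

>>> {"fn": "apply_moves", "kwargs": {"steps": [0,0,0,0,0,0,0,0,0,0,0,0,0,0,0,0,0,0,0,0,0,0,0,0,0,0,0,0], "jaw": 255, "newtons": 40}}

```text
clock: 25.03
position: [0.4731, 0.1177, 0.1168]
ee_rot: [0.0, 0.875, 0.485, 0.001]
contact_force: [1.3, 1.0, 0.3]
width: 0.0149
gripper_force: 39.0
```

The handle is gripped (15 mm opening, where I expected 16). I lift it along the hinge's arc.

>>> {"fn": "apply_moves", "kwargs": {"steps": [0.15,0.25,0.8,0,0.3,0.45,1.6,0,0.45,0.7,2.3,0,0.6,0.95,3,0,0.8,1.25,3.8,0,1,1.6,4.6,0,1,1.6,4.6,0]}}

```text
clock: 25.62
position: [0.4833, 0.1337, 0.1641]
ee_rot: [0.001, 0.874, 0.485, 0.001]
contact_force: [0.3, 0.1, -3.8]
width: 0.0149
gripper_force: 39.1
```

>>> {"fn": "apply_moves", "kwargs": {"steps": [1.67,-0.95,0,5.6,3.48,-1.76,0,11.3,5.35,-2.38,0,17,7.28,-2.81,0,22.7,9.25,-3.05,0,28.5,11.0,-3.09,0,33.6,13.0,-2.95,0,39.3,13.0,-2.95,0,39.3]}}

```text
clock: 26.28
position: [0.6166, 0.1022, 0.1625]
ee_rot: [0.003, 0.659, 0.752, 0.0]
contact_force: [0.8, -4.2, 0.0]
width: 0.0149
gripper_force: 39.7
```

Run:
```python
from h import *
s=get_state();p=s['position'];print(p,s['contact_force'],s['width'])
d=p[:2]-[.5895,.3005];y=np.array([.1201,-.9928]);x=np.array([-.9928,-.1201]);print(np.linalg.norm(d),np.arctan2(d@x,d@y))
```

```text
[0.61662407 0.10223504 0.1624628 ] [ 0.77469546 -4.176613    0.04262456] 0.014917015411580135
0.2001117381859796 -0.015577094534608376
```

>>> {"fn": "apply_moves", "kwargs": {"steps": [-0.1,-0.25,-0.7,0,-0.1,-0.5,-1.4,0,-0.1,-0.8,-2.2,0,-0.1,-1.05,-2.8,0,0,-1.3,-3.4,0,0,-1.45,-3.9,0,0,-1.55,-4.2,0,0,-1.55,-4.2,0]}}

```text
clock: 26.95
position: [0.6122, 0.0857, 0.1207]
ee_rot: [0.002, 0.661, 0.75, -0.001]
contact_force: [0.6, -7.0, 3.1]
width: 0.0146
gripper_force: 40.6
```

>>> {"fn": "apply_moves", "kwargs": {"steps": [0,0,0,0,0,0,0,0,0,0,0,0,0,0,0,0,0,0,0,0], "jaw": 160}}

```text
clock: 27.37
position: [0.6122, 0.0888, 0.1204]
ee_rot: [-0.0, 0.66, 0.751, 0.0]
contact_force: [0.1, -0.0, 0.1]
width: 0.032
gripper_force: 0.0
```

>>> {"fn": "apply_moves", "kwargs": {"steps": [0,0,2,0,0,0,4,0,0,0,8,0,0,0,12,0,-4,-2,12,0,-8,-4,12,0,-12,-6,12,0,-16,-8,12,0]}}

```text
clock: 28.03
position: [0.4617, 0.0136, 0.2404]
ee_rot: [0.0, 0.66, 0.751, 0.0]
contact_force: [-0.1, -0.7, 0.7]
width: 0.0317
gripper_force: 0.0
```

>>> {"fn": "apply_moves", "kwargs": {"steps": [-4,-3,0,0,-8,-6,0,0,-8,-6,0,0,-8,-6,0,0]}}

```text
clock: 28.37
position: [0.3799, -0.0471, 0.2405]
ee_rot: [-0.0, 0.662, 0.75, -0.001]
contact_force: [0.2, 0.2, -0.6]
width: 0.0318
gripper_force: 0.0
```

Run:
```python
from h import *
print(get_state()['position'],get_state()['contact_force'])
a=get_image('side');b=get_image('top')
im=np.hstack([cv2.resize(a[110:230,260:380],(400,400),interpolation=2),cv2.resize(b[110:230,160:280+0],(400,400),interpolation=2)])[:,:,::-1]
cv2.imwrite('pics/g6.png',np.clip(im*1.4,0,255).astype(np.uint8))
h=np.array([.5895,.3005]);y=np.array([.1201,-.9928])
for n in('side','top'):print(n,'handle top',proj(n,np.r_[h+.215*y,.153]),'base',proj(n,np.r_[h+.215*y,.083]),'notch end bar',proj(n,np.r_[h+.1*y,.083]))
```

```text
[ 0.37990772 -0.04709475  0.24045616] [ 0.22122461  0.16037418 -0.64420991]
side handle top (np.float64(354.10188407354076), np.float64(168.1471949724314)) base (np.float64(352.82497132393297), np.float64(194.04391424478263)) notch end bar (np.float64(311.31792581441437), np.float64(172.15828895262848))
top handle top (np.float64(277.8547929661821), np.float64(166.34285803468384)) base (np.float64(281.1849623216991), np.float64(174.15828779184363)) notch end bar (np.float64(222.7717480431948), np.float64(182.7085780917682))
```

View pics/g6.png

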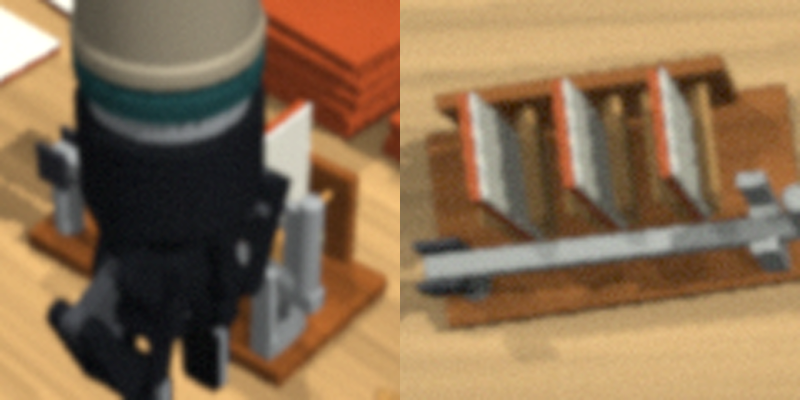

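The top view shows three tiles in line. The bar lies between the keeper's cheeks, with the handle's top near (278,168), where (278,166) was predicted for home. The gripper is clear of everything, so I hand in.

```bash
python3 -c "
from rig import *
print(sign_off())"
```

```text
the job is handed in; nothing more can be done
None
```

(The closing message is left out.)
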